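# Hold the powder funnel over the jar on the balance

### The arm

A 6-joint arm with a two-finger parallel gripper is mounted at the origin on the work surface. World frame = base frame: x ahead of the robot, y to its left, z up, the work surface at z = 0. Lengths are in mm, angles in rad, forces in N, time in s.
With the tool pointing down it reaches from about 350 to 875 mm from the base axis. Payload 4.2 kg.
Tool frame: the origin (TCP) lies between the finger pads, 19 mm behind the fingertips; this is the grasp point; z points along the fingers, y is the line along which they close (so a half turn about z gives the same grasp; the last joint's range is limited). The gripper opens to 85 mm and grips with 20 to 120 N. Pads are 22 mm wide; open, the fingers measure 114 mm over their backs; the gripper's body (76 mm by 85 mm) begins 54 mm behind the grasp point. The pads swing forward as they close: fully open they stand 13 mm farther back than shut.
Start: joints at [1.583, 0.385, 0.008, 0, -1.194, -0.259], TCP at [152.657, 606.049, 250.012] pointing down, gripper open.
Joint ranges: [-3.14, 3.14], [-1.21, 2.06], [-1.07, 1.41], [-3.16, 2.05], [-2.99, -0.16], [-3.1, 3.1]. Speed limits (rad/s): [2.79, 2.79, 3.14, 3.14, 3.14, 3.14].

### API

Orientations are given as a unit quaternion [x, y, z, w].
In Python, from bench import arm, get_image gives the robot as it stands.
- The arm moves only by the tool drive_tool, never from a script. Its argument "deltas" is a list of rows, each a list of 2 entries, a list of its own where there are three numbers: the shift along the tool's x, y, z in cm, then the turn, a rotation vector about the tool's x, y, z in degrees. In form: [[[x, y, z], [ax, ay, az]], ...]. A call has 1 to 12 rows; each row shifts and turns the commanded pose from where the row before left it, along the tool's axes as they then stand; what a row does not reach is not made up. A row lasts 1/10 s, in which the tool goes at most 50 mm and 8.59 degrees, less where a joint would pass 70% of its speed; a pose out of reach is approached as far as the arm can. A call with a gripper value outside its range is refused whole. "claw" is the finger opening in cm, from 0 to 8.54, set as the call begins (left out, the last holds). The fingers move at their own pace and stop on an object; the grip force is fixed at half the most. Time passes only in rows, so rows that do not move let the fingers close. It gives the time, the measured TCP pose, the force, the opening and the grip force at its end, in the units of the state.
- arm.read_state(): the state, without advancing time (a new reading comes with each control period).
- get_image(name): name is "side" or "top" or "wrist"; returns a dict with "img" (400x640x3 uint8, red, green, blue), "fx", "fy", "cx", "cy" (pixels), "eye" and "orientation" of the camera in the world; the wrist camera has in their place "mount" (4x4, takes a point from camera to tool coordinates, whose origin is the TCP and whose axes are the flange's). Camera axes: x right, y down, z forward; pixel columns grow to the right and rows downward; lengths in mm; the calibration is good to about 2 mm. A picture is of the moment at which its call begins: read the wrist's pose just before it. There is no depth.
- arm.job_done(): hands the job in; it is judged then, once.
The state is a dict: "clock": time; "joints": joint angles; "joint_vel": joint speeds; "joint_efforts": joint torques, N m; "position": TCP position; "ee_rot": TCP orientation; "contact_force": force on the tool from outside, world axes, zero at the start; "wrist_torque": the same for the moment, N m; "gripper_width": finger opening in mm; "grasp_force": force on a finger pad.
Only numpy, scipy, OpenCV 4.12 (cv2) and the standard library are available. Lean on these libraries where they do the work, as an engineer would, in place of code of your own. Each camera call takes 0.05 s, during which the arm holds its last target. There are 200 camera calls.

### The job

Open the balance's draught cover all the way back onto its stop without letting it slam, then lift the funnel out of its stand by its handle and carry it over the bottles and the shield to the jar on the pan. Hold it there upright, stem centred about a centimetre above the jar's mouth, for a colleague to pour powder through while the balance weighs: it must never touch the jar or the balance, and you finish still holding it. Leave the jar where it stands and everything else undisturbed.

Things in the scene. Friction and masses are not known exactly. Their poses are not given: they have to be found in the camera images.
- balance: white laboratory balance, fixed; 250 mm deep (its x), 170 mm wide (its y), housing top 58 mm above the bench. Origin under its centre; +x is its back, -x its front panel with the display, lower than the housing
- shield_top (a point): centre of the open top of the clear draught shield that stands on the balance around the pan: rim 130 mm above the bench, 150 mm deep (balance x), 160 mm wide (balance y) outside, walls 4 mm. Below it lies the round steel pan, 110 mm across, top 70 mm above the bench
- cover (a joint): angle of the shield's hinged clear cover (grey-framed pane 150 x 160 x 6 mm, 160 g): 0 = lying shut on the shield, 1.8 rad = open on its stop, leaning back past upright. No spring: let go below 1.5 rad it falls shut; past 1.65 rad it rests back on the stop by its own weight
- cover_hinge (a point): middle of the cover's hinge axis, at the back rim of the shield, 133 mm above the bench; the axis runs along the balance's y
- cover_pull (a point): middle of the cover's steel wire pull: a round bar 8 mm thick running along the balance's y, 76 mm between the centres of its two side arms, standing 42 mm out from the cover's front edge in the plane of the cover (gap of 38 mm between bar and edge), 192 mm from the hinge axis. Swings up and back as the cover opens
- jar: open white sample jar standing on the balance pan, 58 mm across, 42 mm tall; origin under its centre, z up
- jar_mouth (a point): centre of the jar's open mouth, in the plane of its rim; mouth 46 mm across inside, 52 mm outside
- stand: white funnel stand, fixed: foot 100 x 90 mm, one upright panel at its back (+x) and a shelf 90 x 90 mm, top 110 mm above the bench, with a 30 mm through hole above the origin. Origin under the centre of the foot
- funnel: stainless powder funnel, 140 g or so, hanging in the hole of the stand's shelf on a shoulder 25 mm above the tip; 80 mm across the top, 66 mm tall, stem 26 mm across outside and 25 mm long. Origin: centre of the stem's open lower tip; z up along the funnel's axis; a straight flat bar handle points along its -x
- funnel_handle (a point): grip point on the funnel's handle, 88 mm out from the axis (funnel -x) and 60 mm above the stem tip, at half thickness. The handle is 14 mm wide (funnel y), 8 mm thick, level, and runs from the rim to 117 mm from the axis
- canister: stainless storage canister with a lid, 104 mm across, 142 mm tall with its knob; loose, leave alone; origin under its centre
- bottle_left: closed amber bottle, 50 mm across, 125 mm tall, left of the balance; loose, leave alone; origin under its centre
- bottle_right: closed white bottle, 50 mm across, 125 mm tall, right of the balance; loose, leave alone; origin under its centre
- jar_cap: black screw cap lying open side up on the bench, 58 mm across, 13 mm tall; loose, leave alone; origin under its centre
- spatula: flat steel lab spatula with a black handle lying on the bench, 210 mm long, 14 mm tall; loose, leave alone
Mind the look-alikes: they are no part of the job. What is shaped like the stand but brown is not meant.

How it is judged:
By the outcome, as a careful person would: the job done as asked, in the order asked, and still so for the second after the job is handed in, while the arm keeps its last pose, push and grip.
It also fails if it takes over 61 s, if anything falls off the work surface, if the arm or the gripper's body presses on something with over 40 N, if the wrist force passes 120 N, or if a joint passes its speed limit or range.

## Working session

There is one attempt and no reset: what is moved stays moved. The work goes in short steps, Python scripts to look and compute and a tool call to move; the robot and the scene stay as the last step left them, time stands still between calls to the robot, and variables do not carry over. Pictures are saved under pics/ and viewed, at most 10 in all, crops included, and the job is handed in when it is done.

Besides the shell and the picture viewer there is one more tool, called after "Request:" as name([rows], argument=value, ...), one row to a line, values as JSON. drive_tool: Moves the arm, as the interface text tells. Its arguments: {"type":"object","properties":{"deltas":{"type":"array"},"claw":{"type":"number"}},"required":["deltas"]}

```bash
mkdir -p pics; ls; python3 - <<'E'
from bench import arm,get_image
import cv2
s=arm.read_state();print(s)
for n in("side","top","wrist"):
    d=get_image(n);im=d.pop("img");cv2.imwrite(f"pics/{n}0.png",im[:,:,::-1]);print(n,d)
E
```

```text
pics
{'clock': 0.0, 'joints': array([ 1.58258975e+00,  3.85541681e-01,  6.60862917e-03, -4.89204104e-04,
       -1.19402300e+00, -2.58590275e-01]), 'joint_vel': array([ 0.00071569,  0.00050313, -0.00019193,  0.00080838,  0.00054334,
        0.00102479]), 'joint_efforts': array([-3.64905418e-04, -3.92283833e+01,  1.88392246e+01,  4.18583527e+00,
       -4.69696926e-03, -3.74851680e-06]), 'position': array([152.54264152, 605.52396706, 248.92525889]), 'ee_rot': array([ 9.92384355e-01, -1.23174976e-01, -7.97288942e-05,  1.10065043e-03]), 'contact_force': array([-0.17859083, -0.4006704 ,  0.62667322]), 'wrist_torque': array([ 0.00310779, -0.01803919,  0.05116695]), 'grasp_force': 0.0, 'gripper_width': 85.40698613928178}
side {'fx': 370.6780285260833, 'fy': 370.6780285260833, 'cx': 314.97101372835743, 'cy': 201.56708239158255, 'eye': array([   5.44476193, -756.04855038,  600.0773763 ]), 'orientation': array([ 0.82646786, -0.25309601,  0.14530684, -0.48143453])}
top {'fx': 423.52176776261496, 'fy': 423.52176776261496, 'cx': 323.8072325833892, 'cy': 200.536019084623, 'eye': array([ 336.1181011,  -61.1650185, 1272.1962303]), 'orientation': array([-0.69539522,  0.71584422, -0.03763031,  0.05075923])}
wrist {'fx': 355.8221036208494, 'fy': 355.8221036208494, 'cx': 319.30358182519706, 'cy': 202.99573361382824, 'mount': array([[-2.00947005e-04, -9.50276881e-01, -3.11406180e-01,
         7.96413414e+01],
       [ 9.99999281e-01,  1.77149950e-04, -1.18587358e-03,
         4.60430859e-01],
       [ 1.18207384e-03, -3.11406195e-01,  9.50276162e-01,
        -1.23928137e+02],
       [ 0.00000000e+00,  0.00000000e+00,  0.00000000e+00,
         1.00000000e+00]])}
```

```bash
python3 - <<'E'
import cv2
for n in("top","side"):
    im=cv2.imread(f"pics/{n}0.png");cv2.imwrite(f"pics/{n}0b.png",cv2.resize(im,(800,500),interpolation=cv2.INTER_CUBIC))
E
```

```text
(no output)
```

View pics/top0b.png

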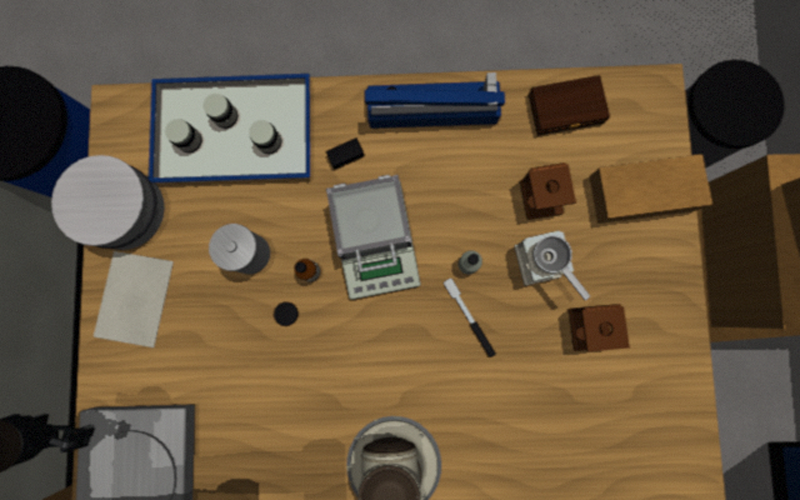

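View pics/side0b.png

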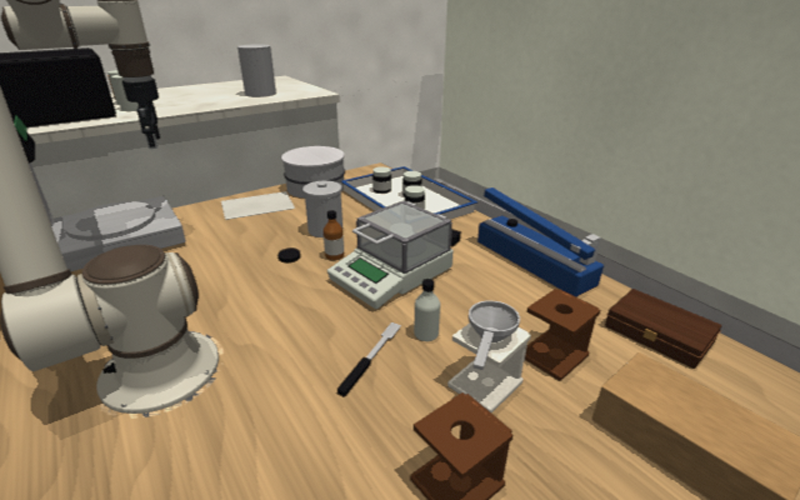

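```bash
python3 - <<'E'
import cv2,numpy as np
im=cv2.imread("pics/top0.png")
a=cv2.resize(im[135:245,255:345],None,fx=5,fy=5,interpolation=cv2.INTER_CUBIC)
b=cv2.resize(im[175:245,408:478],None,fx=5,fy=5,interpolation=cv2.INTER_CUBIC)
c=np.zeros((550,800,3),np.uint8);c[:550,:450]=a;c[:350,450:800]=b
cv2.imwrite("pics/crop1.png",c)
E
```

```text
(no output)
```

View pics/crop1.png

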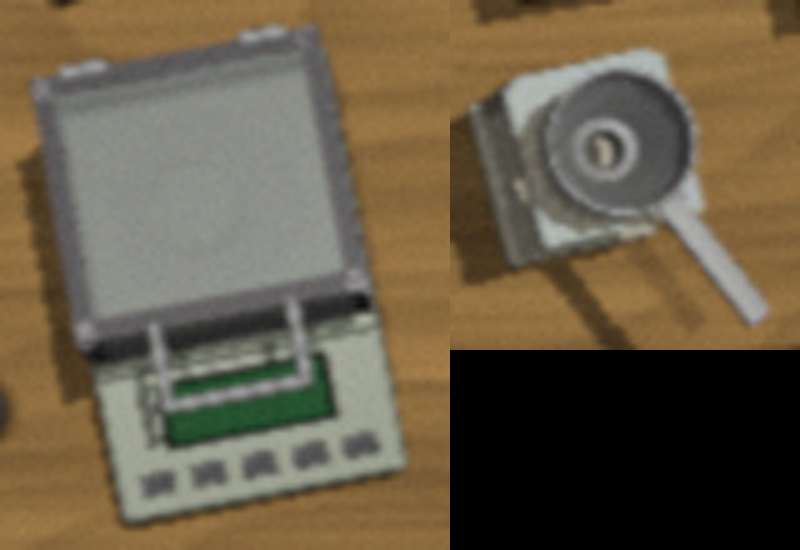

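```bash
cat > h.py <<'E'
import numpy as np,cv2
from scipy.spatial.transform import Rotation as R
from bench import arm,get_image
def ray(d,uv,z,eye=None,Rm=None):
    Rm=R.from_quat(d["orientation"]).as_matrix() if Rm is None else Rm; eye=d["eye"] if eye is None else eye
    v=Rm@np.array([(uv[0]-d["cx"])/d["fx"],(uv[1]-d["cy"])/d["fy"],1]); return eye+v*(z-eye[2])/v[2]
def wcam(s,d):
    T=R.from_quat(s["ee_rot"]).as_matrix(); M=np.array(d["mount"]); return s["position"]+T@M[:3,3], T@M[:3,:3]
def proj(d,P,eye=None,Rm=None):
    Rm=R.from_quat(d["orientation"]).as_matrix() if Rm is None else Rm; eye=d["eye"] if eye is None else eye
    c=Rm.T@(np.array(P)-eye); return np.array([d["fx"]*c[0]/c[2]+d["cx"],d["fy"]*c[1]/c[2]+d["cy"]])
E
python3 - <<'E'
from h import *
d=get_image("top")
f=lambda u,v,z:ray(d,(255+(u+.5)/5-.5,135+(v+.5)/5-.5),z)
g=lambda u,v,z:ray(d,(408+(u-450+.5)/5-.5,175+(v+.5)/5-.5),z)
for n,p in dict(TL=f(38,82,136),TR=f(315,30,136),BR=f(366,288,136),BL=f(78,345,136),p1=f(168,404,133),p2=f(306,382,133),fl=f(128,522,45),fr=f(405,467,45),
 rim=g(621,144,151),hend=g(758,315,145),hstart=g(675,207,145),stem=g(605,150,85),
 s1=g(655,50,110),s2=g(703,207,110),s3=g(504,90,110),s4=g(540,247,110)).items(): print(n,p.round(1))
P=f(168,404,133);Q=f(306,382,133);print(np.linalg.norm(P-Q),np.degrees(np.arctan2(*(P-Q)[:2])))
H=g(621,144,151)-g(758,315,145);print(H,np.degrees(np.arctan2(H[1],H[0])))
E
```

```text
TL [621.8 123.7 136. ]
TR [646.1 -29.5 136. ]
BR [501.7 -53.5 136. ]
BL [475.3 103.4 136. ]
p1 [442.1  55.4 133. ]
p2 [451.8 -19.5 133. ]
fl [382.4  88.8  45. ]
fr [409.6 -72.4  45. ]
rim [ 460.3 -354.8  151. ]
hend [ 368.2 -422.5  145. ]
hstart [ 426.5 -382.8  145. ]
stem [ 464.5 -363.    85. ]
s1 [ 516.5 -387.5  110. ]
s2 [ 428.8 -408.   110. ]
s3 [ 496.7 -303.2  110. ]
s4 [ 409.5 -318.   110. ]
75.57982936685853 -7.396387565374145
[92.13025124 67.71093381  6.        ] 36.313947926416624
```

Request:
drive_tool([
  [[0,0,0],[0,0,8.35]],
  [[0,0,0],[0,0,8.35]],
  [[0,0,0],[0,0,8.35]],
  [[0,0,0],[0,0,8.35]],
  [[0,0,0],[0,0,8.35]],
  [[0,0,0],[0,0,8.35]],
  [[0,0,0],[0,0,8.35]],
  [[0,0,0],[0,0,8.35]],
  [[0,0,0],[0,0,0]],
], claw=3.2)

```text
clock: 1.1
position: [152.6, 605.9, 249.7]
ee_rot: [0.761, -0.649, 0.0, 0.0]
contact_force: [-0.2, 0.0, 0.1]
gripper_width: 31.8
grasp_force: 0.0
```

```bash
cat >> h.py <<'E'
def plan(p,yaw=None,s=None):
    s=s or arm.read_state(); Rm=R.from_quat(s["ee_rot"]).as_matrix()
    print("t",round(s["clock"],2),"pos",s["position"].round(1),"yaw",np.degrees(np.arctan2(Rm[1,0],Rm[0,0])).round(2),"zax",Rm[:,2].round(3),"j",s["joints"].round(2),"F",s["contact_force"].round(1),"w",round(s["gripper_width"],1))
    print("tool delta cm",(Rm.T@(np.array(p)-s["position"])/10).round(2))
E
python3 -c "
from h import *
plan([447,18,230])"
```

```text
t 1.1 pos [152.6 605.9 249.7] yaw -80.93 zax [-0.    -0.001 -1.   ] j [ 1.58  0.38  0.01 -0.   -1.19 -1.42] F [-0.2  0.   0.1] w 31.8
tool delta cm [ 62.7 -19.8   2. ]
```

Request:
drive_tool([
  [[2.98,-0.94,0],[0,0,0]],
  [[2.98,-0.94,0],[0,0,0]],
  [[2.98,-0.94,0],[0,0,0]],
  [[2.98,-0.94,0],[0,0,0]],
  [[2.98,-0.94,0],[0,0,0]],
  [[2.98,-0.94,0],[0,0,0]],
  [[2.98,-0.94,0],[0,0,0]],
  [[2.98,-0.94,0],[0,0,0]],
  [[2.98,-0.94,0],[0,0,0]],
  [[2.98,-0.94,0],[0,0,0]],
  [[2.98,-0.94,0],[0,0,0]],
  [[2.98,-0.94,0],[0,0,0]],
])

```text
clock: 2.3
position: [320.7, 269.4, 250.2]
ee_rot: [0.762, -0.648, -0.0, -0.0]
contact_force: [0.2, 0.4, 0.7]
gripper_width: 32.1
grasp_force: 0.0
```

Request:
drive_tool([
  [[2.98,-0.94,0],[0,0,0]],
  [[2.98,-0.94,0],[0,0,0]],
  [[2.98,-0.94,0],[0,0,0]],
  [[2.98,-0.94,0.2],[0,0,0]],
  [[2.98,-0.94,0.3],[0,0,0]],
  [[2.98,-0.94,0.5],[0,0,0]],
  [[2.98,-0.94,0.5],[0,0,0]],
  [[2.98,-0.94,0.3],[0,0,0]],
  [[2.98,-0.94,0.2],[0,0,0]],
  [[0,0,0],[0,0,0]],
  [[0,0,0],[0,0,0]],
])

```text
clock: 3.4
position: [446.0, 18.6, 229.8]
ee_rot: [0.761, -0.649, -0.0, 0.0]
contact_force: [-0.3, -0.1, 0.2]
gripper_width: 32.0
grasp_force: 0.0
```

```bash
python3 -c "
from h import *
s=arm.read_state();d=get_image('wrist')
plan([447,18,133],s=s)
e,Rm=wcam(s,d);cv2.imwrite('pics/w1.png',d['img'][:,:,::-1])
for P in ([442.1,55.4,133],[451.8,-19.5,133],[447,18,133]): print(proj(d,P,e,Rm))"
```

```text
t 3.4 pos [446.   18.6 229.8] yaw -80.92 zax [-0.001 -0.    -1.   ] j [ 0.41  0.1  -0.44 -0.   -1.04 -0.25] F [-0.3 -0.1  0.2] w 32.0
tool delta cm [ 0.08 -0.09  9.68]
[316.02449181 264.1941302 ]
[319.23820987 156.07836563]
[317.46378406 212.91309098]
```

View pics/w1.png

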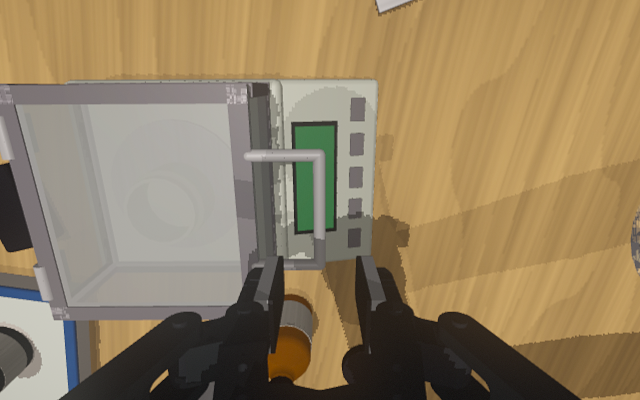

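Request:
drive_tool([
  [[0,0.03,1.6],[0,0,0]],
  [[0,0,2.0],[0,0,0]],
  [[0,0,2.0],[0,0,0]],
  [[0,0,2.0],[0,0,0]],
  [[0,0,1.5],[0,0,0]],
  [[0,0,0.6],[0,0,0]],
  [[0,0,0],[0,0,0]],
  [[0,0,0],[0,0,0]],
], claw=2.5)

```text
clock: 4.25
position: [446.3, 19.7, 133.8]
ee_rot: [0.761, -0.648, 0.0, -0.001]
contact_force: [0.7, 0.1, -0.0]
gripper_width: 24.8
grasp_force: 0.0
```

Request:
drive_tool([
  [[0,0,0],[0,0,0]],
  [[0,0,0],[0,0,0]],
  [[0,0,0],[0,0,0]],
  [[0,0,0],[0,0,0]],
  [[0,0,0],[0,0,0]],
], claw=0)

```text
clock: 4.75
position: [446.2, 19.4, 133.9]
ee_rot: [0.761, -0.649, 0.0, -0.001]
contact_force: [-2.1, 1.1, 6.7]
gripper_width: 5.7
grasp_force: 58.9
```

```bash
python3 -c "
import numpy as np
t=np.r_[np.arange(0,1.51,.075),1.56,1.61,1.65,1.69,1.72,1.75,1.775,1.80]
y=-19.2*(1-np.cos(t));z=-19.2*np.sin(t)
print([[round(a,2),round(b,2)] for a,b in zip(np.diff(y.round(2)),np.diff(z.round(2)))])"
```

```text
[[np.float64(-0.05), np.float64(-1.44)], [np.float64(-0.17), np.float64(-1.43)], [np.float64(-0.26), np.float64(-1.41)], [np.float64(-0.38), np.float64(-1.39)], [np.float64(-0.47), np.float64(-1.36)], [np.float64(-0.58), np.float64(-1.32)], [np.float64(-0.68), np.float64(-1.27)], [np.float64(-0.76), np.float64(-1.22)], [np.float64(-0.86), np.float64(-1.16)], [np.float64(-0.94), np.float64(-1.09)], [np.float64(-1.02), np.float64(-1.01)], [np.float64(-1.1), np.float64(-0.94)], [np.float64(-1.16), np.float64(-0.85)], [np.float64(-1.22), np.float64(-0.76)], [np.float64(-1.27), np.float64(-0.67)], [np.float64(-1.32), np.float64(-0.58)], [np.float64(-1.36), np.float64(-0.47)], [np.float64(-1.4), np.float64(-0.36)], [np.float64(-1.41), np.float64(-0.27)], [np.float64(-1.43), np.float64(-0.15)], [np.float64(-1.15), np.float64(-0.05)], [np.float64(-0.96), np.float64(0.01)], [np.float64(-0.77), np.float64(0.05)], [np.float64(-0.76), np.float64(0.08)], [np.float64(-0.57), np.float64(0.07)], [np.float64(-0.57), np.float64(0.1)], [np.float64(-0.47), np.float64(0.09)], [np.float64(-0.47), np.float64(0.1)]]
```

Request:
drive_tool([
  [[0,-0.05,-1.44],[0,0,0]],
  [[0,-0.17,-1.43],[0,0,0]],
  [[0,-0.26,-1.41],[0,0,0]],
  [[0,-0.38,-1.39],[0,0,0]],
  [[0,-0.47,-1.36],[0,0,0]],
  [[0,-0.58,-1.32],[0,0,0]],
  [[0,0,0],[0,0,0]],
])

```text
clock: 5.45
position: [464.2, 22.3, 217.2]
ee_rot: [0.761, -0.649, -0.001, -0.0]
contact_force: [-3.2, 2.3, -1.0]
gripper_width: 5.6
grasp_force: 58.8
```

Request:
drive_tool([
  [[0,-0.68,-1.27],[0,0,0]],
  [[0,-0.76,-1.22],[0,0,0]],
  [[0,-0.86,-1.16],[0,0,0]],
  [[0,-0.94,-1.09],[0,0,0]],
  [[0,-1.02,-1.01],[0,0,0]],
  [[0,-1.1,-0.94],[0,0,0]],
  [[0,-1.16,-0.85],[0,0,0]],
  [[0,-1.22,-0.76],[0,0,0]],
  [[0,0,0],[0,0,0]],
])

```text
clock: 6.35
position: [541.4, 34.8, 302.7]
ee_rot: [0.761, -0.649, 0.001, -0.001]
contact_force: [-9.4, 4.4, 12.9]
gripper_width: 5.6
grasp_force: 60.4
```

```bash
python3 -c "
from h import *
d=get_image('side');im=d['img'][:,:,::-1][110:290,230:410]
cv2.imwrite('pics/s2.png',cv2.resize(im,None,fx=3,fy=3,interpolation=cv2.INTER_CUBIC))"
```

```text
(no output)
```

View pics/s2.png

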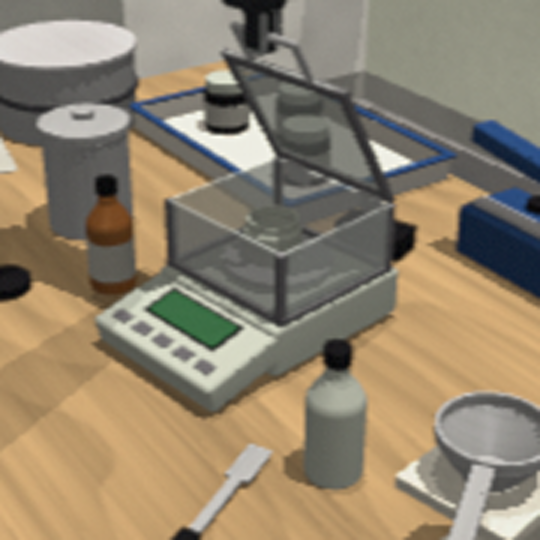

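Request:
drive_tool([
  [[0,-1.21,-0.82],[0,0,0]],
  [[0,-1.32,-0.58],[0,0,0]],
  [[0,-1.36,-0.47],[0,0,0]],
  [[0,-1.4,-0.36],[0,0,0]],
  [[0,-1.41,-0.27],[0,0,0]],
  [[0,-1.43,-0.15],[0,0,0]],
  [[0,-1.15,-0.05],[0,0,0]],
  [[0,0,0],[0,0,0]],
])

```text
clock: 7.2
position: [634.5, 49.8, 327.6]
ee_rot: [0.761, -0.649, 0.001, -0.001]
contact_force: [-1.5, 2.8, 6.2]
gripper_width: 5.6
grasp_force: 61.2
```

Request:
drive_tool([
  [[0,-0.96,0.01],[0,0,0]],
  [[0,-0.77,0.05],[0,0,0]],
  [[0,-0.6,0.06],[0,0,0]],
  [[0,-0.5,0.05],[0,0,0]],
  [[0,-0.5,0.07],[0,0,0]],
  [[0,-0.4,0.07],[0,0,0]],
  [[0,0,0],[0,0,0]],
])

```text
clock: 7.9
position: [670.8, 55.5, 323.7]
ee_rot: [0.761, -0.649, 0.001, -0.001]
contact_force: [-1.3, 4.7, 4.8]
gripper_width: 5.8
grasp_force: 61.9
```

Request:
drive_tool([
  [[0,-0.25,0.05],[0,0,0]],
  [[0,-0.25,0.06],[0,0,0]],
  [[0,-0.2,0.05],[0,0,0]],
  [[0,-0.2,0.04],[0,0,0]],
  [[0,0,0],[0,0,0]],
])

```text
clock: 8.4
position: [678.7, 57.0, 321.4]
ee_rot: [0.761, -0.649, -0.0, -0.0]
contact_force: [-2.8, 6.1, 4.7]
gripper_width: 5.6
grasp_force: 62.7
```

Request:
drive_tool([
  [[0,-0.15,0.04],[0,0,0]],
  [[0,-0.15,0.03],[0,0,0]],
  [[0,0,0],[0,0,0]],
])

```text
clock: 8.7
position: [679.0, 57.0, 321.4]
ee_rot: [0.761, -0.649, -0.002, 0.002]
contact_force: [-10.4, 5.3, 8.4]
gripper_width: 5.3
grasp_force: 63.1
```

Request:
drive_tool([
  [[0,0.25,-0.04],[0,0,0]],
  [[0,0,0],[0,0,0]],
])

```text
clock: 8.9
position: [678.8, 57.0, 321.4]
ee_rot: [0.761, -0.649, -0.0, -0.0]
contact_force: [-3.7, 4.5, 5.4]
gripper_width: 5.9
grasp_force: 62.8
```

Request:
drive_tool([
  [[0,0,0],[0,0,0]],
  [[0,0,0],[0,0,0]],
  [[0,0,0],[0,0,0]],
  [[0,0,0],[0,0,0]],
], claw=2.6)

```text
clock: 9.3
position: [679.1, 55.7, 320.3]
ee_rot: [0.761, -0.649, -0.0, 0.001]
contact_force: [-0.5, -0.1, -1.0]
gripper_width: 26.1
grasp_force: 0.0
```

Request:
drive_tool([
  [[0,0,-1.5],[0,0,0]],
  [[0,0,-2.5],[0,0,0]],
  [[0,0,-2.5],[0,0,0]],
  [[0,1,-1.5],[0,0,0]],
  [[0,1,0],[0,0,0]],
  [[0,0,0],[0,0,0]],
])

```text
clock: 9.9
position: [658.0, 52.8, 402.2]
ee_rot: [0.761, -0.649, 0.0, -0.001]
contact_force: [-0.7, -0.1, -1.0]
gripper_width: 25.9
grasp_force: 0.0
```

```bash
python3 -c "
from h import *
plan([391,-407,240])
d=get_image('top');im=d['img'][:,:,::-1][110:230,240:400]
cv2.imwrite('pics/t2.png',cv2.resize(im,None,fx=5,fy=5,interpolation=cv2.INTER_CUBIC))"
```

```text
t 9.9 pos [658.   52.8 402.2] yaw -80.94 zax [ 0.001  0.001 -1.   ] j [ 0.32  0.4   0.4  -0.   -1.57 -0.17] F [-0.7 -0.1 -1. ] w 25.9
tool delta cm [41.21 33.63 16.17]
```

View pics/t2.png

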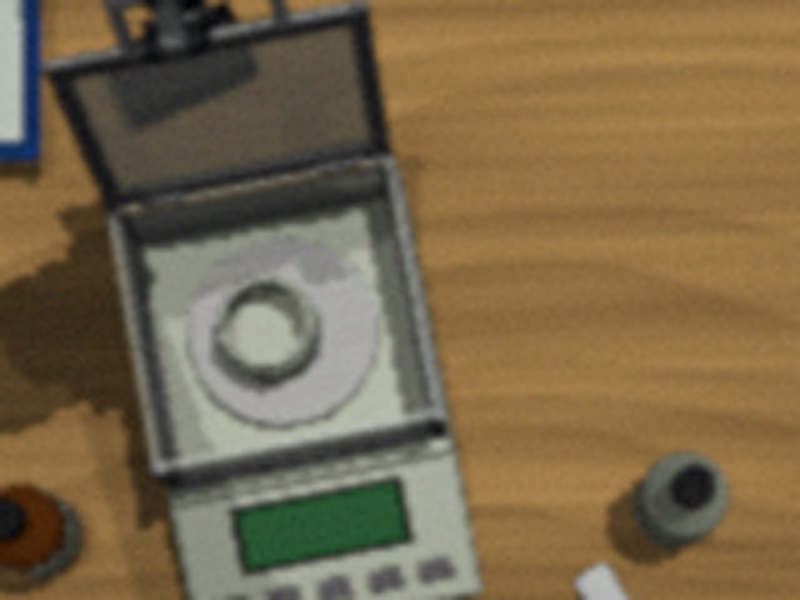

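```bash
python3 -c "
from h import *
t=get_image('top')
J=ray(t,(240+(266+.5)/5-.5,110+(329+.5)/5-.5),112);print('jar',J)
s=arm.read_state();d=get_image('wrist')
e,Rm=wcam(s,d);q=proj(d,J,e,Rm);print(q)
x,y=int(q[0])-50,int(q[1])-50;print(x,y)
cv2.imwrite('pics/w2.png',cv2.resize(d['img'][y:y+100,x:x+100,::-1],None,fx=6,fy=6,interpolation=cv2.INTER_CUBIC))
np.save('w2.npy',np.r_[e,Rm.ravel(),x,y])"
```

```text
jar [555.49359987  42.81137611 112.        ]
[406.81264278 163.1928596 ]
356 113
```

View pics/w2.png

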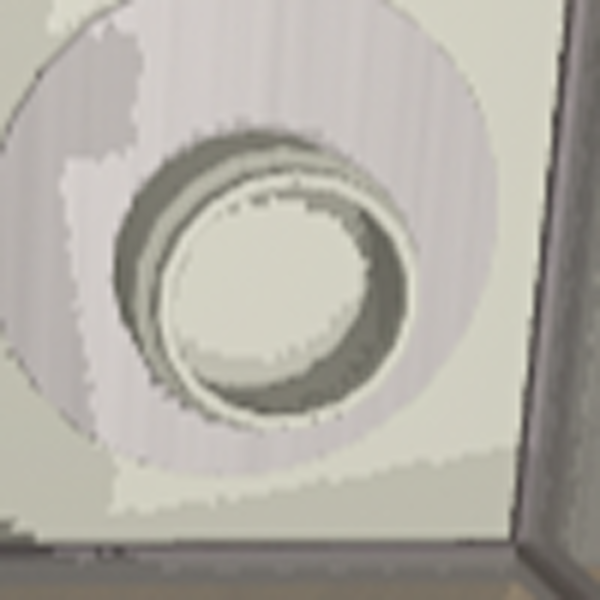

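```bash
python3 -c "
from h import *
a=np.load('w2.npy');d=get_image('wrist')
print(ray(d,(356+284.5/6-.5,113+300.5/6-.5),112,a[:3],a[3:12].reshape(3,3)))"
```

```text
[560.19314178  42.82113639 112.        ]
```

Request:
drive_tool([
  [[2.1,1.7,0],[0,0,0]],
  [[3,2.4,0],[0,0,0]],
  [[3,2.4,0],[0,0,0]],
  [[3,2.4,0],[0,0,0]],
  [[3,2.4,0],[0,0,0]],
  [[3,2.4,0],[0,0,0]],
  [[3,2.4,0],[0,0,0]],
  [[3,2.4,0],[0,0,0]],
  [[3,2.5,0],[0,0,0]],
  [[3,2.5,0],[0,0,0]],
  [[3,2.5,0],[0,0,0]],
  [[3,2.5,0],[0,0,0]],
], claw=4.5)

```text
clock: 11.3
position: [432.2, -339.6, 400.6]
ee_rot: [0.761, -0.649, -0.0, 0.0]
contact_force: [0.8, -0.8, 0.4]
gripper_width: 45.3
grasp_force: 0.0
```

Request:
drive_tool([
  [[3,2.5,0],[0,0,0]],
  [[2,1.5,1],[0,0,0]],
  [[1,1,2],[0,0,8.0]],
  [[0,0,2],[0,0,8.0]],
  [[0,0,2],[0,0,8.0]],
  [[0,0,2],[0,0,8.0]],
  [[0,0,2],[0,0,8.0]],
  [[0,0,1],[0,0,8.0]],
  [[0,0,0],[0,0,8.0]],
  [[0,0,0],[0,0,6.8]],
  [[0,0,0],[0,0,0]],
  [[0,0,0],[0,0,0]],
])

```text
clock: 12.5
position: [393.2, -405.6, 280.7]
ee_rot: [-0.312, 0.95, 0.0, -0.0]
contact_force: [-0.4, 0.5, 0.5]
gripper_width: 45.1
grasp_force: 0.0
```

```bash
python3 -c "
from h import *
s=arm.read_state();d=get_image('wrist')
plan([391,-407,145],s=s)
e,Rm=wcam(s,d);cv2.imwrite('pics/w3.png',d['img'][:,:,::-1])
np.save('w3.npy',np.r_[e,Rm.ravel()])
for P in ([391,-407,149],[368.2,-422.5,149],[461.5,-355,151],): print(proj(d,P,e,Rm))"
```

```text
t 12.5 pos [ 393.2 -405.6  280.7] yaw -143.6 zax [-0.001  0.    -1.   ] j [-0.51  0.26 -0.09 -0.   -1.22 -0.42] F [-0.4  0.5  0.5] w 45.1
tool delta cm [ 0.26  0.   13.57]
[319.21489651 195.24527756]
[320.65331444 158.95627156]
[319.2756245  297.94305307]
```

View pics/w3.png

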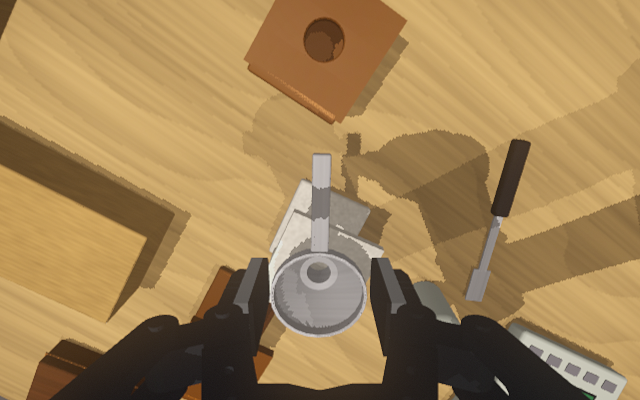

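```bash
python3 -c "
from h import *
a=np.load('w3.npy');d=get_image('wrist');f=lambda u,v,z:ray(d,(u,v),z,a[:3],a[3:12].reshape(3,3))
tip=f(321,153.5,149);c=f(319.5,293,151);print(tip,c)
u=(c-tip)[:2];print(np.linalg.norm(u),np.degrees(np.arctan2(u[1],u[0])))
g=np.r_[(tip[:2]+u/np.linalg.norm(u)*29),145];print(g);plan(g)"
```

```text
[ 364.8420185  -424.66889286  149.        ] [ 457.6376033  -357.61800995  151.        ]
114.48511457282343 35.850574796095486
[ 388.34788622 -407.68436512  145.        ]
t 12.6 pos [ 393.2 -405.5  280.9] yaw -143.64 zax [-0.  0. -1.] j [-0.51  0.26 -0.09 -0.   -1.22 -0.42] F [ 0.3  0.2 -0.1] w 44.8
tool delta cm [ 0.51  0.11 13.59]
```

Request:
drive_tool([
  [[0.5,0.06,1.6],[0,0,0]],
  [[0,0,2.5],[0,0,0]],
  [[0,0,2.5],[0,0,0]],
  [[0,0,2.5],[0,0,0]],
  [[0,0,2.5],[0,0,0]],
  [[0,0,1.5],[0,0,0]],
  [[0,0,0.5],[0,0,0]],
  [[0,0,0],[0,0,0]],
  [[0,0,0],[0,0,0]],
])

```text
clock: 13.5
position: [389.3, -408.4, 146.1]
ee_rot: [-0.311, 0.95, -0.001, 0.0]
contact_force: [0.9, -1.0, -0.6]
gripper_width: 45.4
grasp_force: 0.0
```

Request:
drive_tool([
  [[0,0,0],[0,0,0]],
  [[0,0,0],[0,0,0]],
  [[0,0,0],[0,0,0]],
  [[0,0,0],[0,0,0]],
  [[0,0,0],[0,0,0]],
  [[0,0,0],[0,0,0]],
], claw=0)

```text
clock: 14.1
position: [389.0, -408.3, 145.6]
ee_rot: [-0.311, 0.95, -0.0, 0.0]
contact_force: [-0.7, -0.7, 1.7]
gripper_width: 12.8
grasp_force: 58.5
```

Request:
drive_tool([
  [[0,0,-0.3],[0,0,0]],
  [[0,0,-0.5],[0,0,0]],
  [[0,0,-0.8],[0,0,0]],
  [[0,0,-1.0],[0,0,0]],
  [[0,0,-1.2],[0,0,0]],
  [[0,0,-1.4],[0,0,0]],
  [[0,0,-1.4],[0,0,0]],
  [[0,0,-1.4],[0,0,0]],
  [[0,0,-1.0],[0,0,0]],
  [[0,0,-0.5],[0,0,0]],
  [[0,0,0],[0,0,0]],
  [[0,0,0],[0,0,0]],
])

```text
clock: 15.3
position: [388.5, -407.7, 239.6]
ee_rot: [-0.311, 0.95, 0.001, -0.0]
contact_force: [-0.8, -0.3, -1.2]
gripper_width: 12.7
grasp_force: 58.5
```

```bash
python3 -c "
from h import *
s=arm.read_state();d=get_image('wrist')
plan([558-88*np.cos(np.radians(36.1)),42.8-88*np.sin(np.radians(36.1)),240],s=s)
print(s['wrist_torque'])
w=d['img'][200:400,180:460,::-1]
q=get_image('side');p=proj(q,s['position']).astype(int);print(p)
m=q['img'][p[1]-50:p[1]+90,p[0]-60:p[0]+120,::-1]
A=cv2.resize(w,(400,286));B=cv2.resize(m,None,fx=2.2,fy=2.2,interpolation=cv2.INTER_CUBIC)
c=np.zeros((320,800,3),np.uint8);c[:286,:400]=A;c[:B.shape[0],400:400+B.shape[1]]=B
cv2.imwrite('pics/l1.png',c)"
```

```text
t 15.3 pos [ 388.5 -407.7  239.6] yaw -143.75 zax [-0.001  0.001 -1.   ] j [-0.52  0.29 -0.16 -0.   -1.12 -0.42] F [-0.8 -0.3 -1.2] w 12.7
tool delta cm [-3.151e+01  2.633e+01 -1.000e-02]
[-0.13555943  0.13292941  0.00678487]
[390 240]
```

View pics/l1.png

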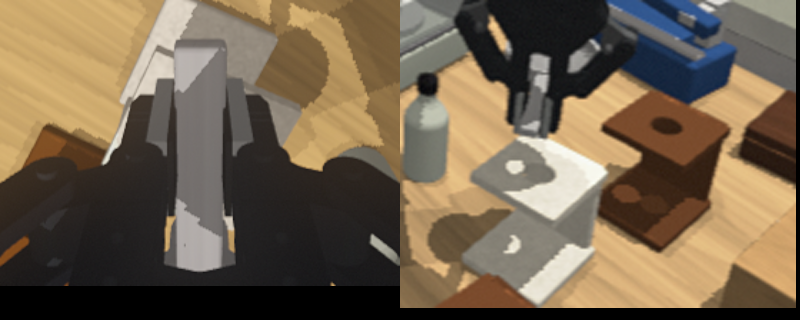

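```bash
python3 -c "
from h import *
s=arm.read_state();d=get_image('wrist');M=d['mount'];Rm=R.from_quat(s['ee_rot']).as_matrix()
for th in(0,30,60,-10):
  for r in (29,0,-20,-48):
    c,sn=np.cos(np.radians(th)),np.sin(np.radians(th))
    o=[]
    for y in(-7,7):
      P=np.array([r*c+4*sn*-1*0,y,-4-r*sn]); q=proj(d,P,M[:3,3],M[:3,:3]); o+=list(((q-[180,200])*400/280).round())
    print(th,r,o)
t=get_image('top');p=proj(t,s['position']).astype(int);print(p,proj(t,[s['position'][0]+71,s['position'][1]+52,s['position'][2]+6]))
m=t['img'][p[1]-50:p[1]+30,p[0]-70:p[0]+50,::-1]
cv2.imwrite('pics/t3.png',cv2.resize(m,None,fx=5,fy=5,interpolation=cv2.INTER_CUBIC))
print('tool torque',Rm.T@s['wrist_torque'],s['contact_force'])"
```

```text
0 29 [np.float64(172.0), np.float64(49.0), np.float64(227.0), np.float64(49.0)]
0 0 [np.float64(174.0), np.float64(147.0), np.float64(225.0), np.float64(147.0)]
0 -20 [np.float64(175.0), np.float64(207.0), np.float64(224.0), np.float64(207.0)]
0 -48 [np.float64(176.0), np.float64(283.0), np.float64(222.0), np.float64(283.0)]
30 29 [np.float64(169.0), np.float64(89.0), np.float64(230.0), np.float64(89.0)]
30 0 [np.float64(174.0), np.float64(147.0), np.float64(225.0), np.float64(147.0)]
30 -20 [np.float64(176.0), np.float64(177.0), np.float64(222.0), np.float64(177.0)]
30 -48 [np.float64(179.0), np.float64(211.0), np.float64(219.0), np.float64(211.0)]
60 29 [np.float64(167.0), np.float64(156.0), np.float64(231.0), np.float64(156.0)]
60 0 [np.float64(174.0), np.float64(147.0), np.float64(225.0), np.float64(147.0)]
60 -20 [np.float64(177.0), np.float64(142.0), np.float64(222.0), np.float64(142.0)]
60 -48 [np.float64(180.0), np.float64(138.0), np.float64(218.0), np.float64(138.0)]
-10 29 [np.float64(173.0), np.float64(43.0), np.float64(225.0), np.float64(43.0)]
-10 0 [np.float64(174.0), np.float64(147.0), np.float64(225.0), np.float64(147.0)]
-10 -20 [np.float64(174.0), np.float64(215.0), np.float64(224.0), np.float64(215.0)]
-10 -48 [np.float64(175.0), np.float64(306.0), np.float64(224.0), np.float64(306.0)]
[474 227] [452.12895898 199.17233554]
tool torque [ 0.03236446  0.13890055 -0.03234398] [ 0.0111476  -0.38865031 -1.64039109]
```

View pics/t3.png

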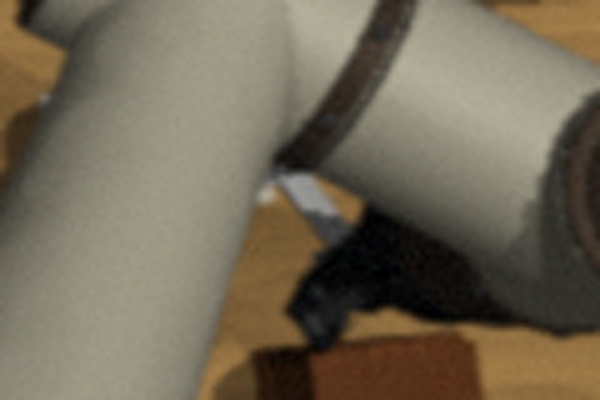

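Request:
drive_tool([
  [[0,0,0],[0,0,-2.7]],
  [[0,0,0],[0,0,-5]],
  [[0,0,0],[0,0,-6]],
  [[0,0,0],[0,0,-6]],
  [[0,0,0],[0,0,-6]],
  [[0,0,0],[0,0,-6]],
  [[0,0,0],[0,0,-6]],
  [[0,0,0],[0,0,-6]],
  [[0,0,0],[0,0,-6]],
  [[0,0,0],[0,0,-6]],
  [[0,0,0],[0,0,-5]],
  [[0,0,0],[0,0,-2]],
])

```text
clock: 16.7
position: [388.8, -408.0, 239.7]
ee_rot: [0.761, -0.649, -0.0, 0.0]
contact_force: [-0.1, -0.8, -1.8]
gripper_width: 12.7
grasp_force: 58.5
```

```bash
python3 -c "
from h import *
plan([571.8,-44.1,241])"
```

```text
t 16.7 pos [ 388.8 -408.   239.7] yaw -80.91 zax [-0.  0. -1.] j [-0.52  0.29 -0.16 -0.   -1.12  0.68] F [-0.1 -0.8 -1.8] w 12.7
tool delta cm [-33.04 -23.82  -0.12]
```

Request:
drive_tool([
  [[-0.5,-0.36,0],[0,0,0]],
  [[-1.1,-0.8,0],[0,0,0]],
  [[-1.6,-1.15,0],[0,0,0]],
  [[-1.8,-1.3,0],[0,0,0]],
  [[-1.8,-1.3,0],[0,0,0]],
  [[-1.8,-1.3,0],[0,0,0]],
  [[-1.8,-1.3,0],[0,0,0]],
  [[-1.8,-1.3,0],[0,0,0]],
  [[-1.8,-1.3,0],[0,0,0]],
  [[-1.8,-1.3,0],[0,0,0]],
  [[-1.8,-1.3,0],[0,0,0]],
  [[-1.8,-1.3,0],[0,0,0]],
])

```text
clock: 17.9
position: [497.3, -192.7, 240.1]
ee_rot: [0.76, -0.65, -0.0, -0.0]
contact_force: [-0.5, 0.3, -2.2]
gripper_width: 12.7
grasp_force: 58.5
```

Request:
drive_tool([
  [[-1.8,-1.3,0],[0,0,0]],
  [[-1.8,-1.3,0],[0,0,0]],
  [[-1.8,-1.3,0],[0,0,0]],
  [[-1.8,-1.3,0],[0,0,0]],
  [[-1.8,-1.3,0],[0,0,0]],
  [[-1.8,-1.3,0],[0,0,0]],
  [[-1.6,-1.15,0],[0,0,0]],
  [[-1.0,-0.7,0],[0,0,0]],
  [[-0.4,-0.26,0],[0,0,0]],
  [[0,0,0],[0,0,0]],
  [[0,0,0],[0,0,0]],
])

```text
clock: 19.0
position: [573.0, -43.2, 240.1]
ee_rot: [0.76, -0.65, -0.0, 0.0]
contact_force: [0.1, 0.5, -1.8]
gripper_width: 12.7
grasp_force: 58.5
```

```bash
cat > m.py <<'E'
from h import *
s=arm.read_state();plan([571.8,-44.1,241],s=s)
t=get_image('top');im=t['img'];cv2.imwrite('pics/final_top.png',im[:,:,::-1])
Rm=R.from_quat(s['ee_rot']).as_matrix();C=s['position']+Rm@[-88,0,-6]
p=proj(t,C);print('expected rim px',p,'jar px',proj(t,[558,42.8,112]))
g=cv2.cvtColor(im,cv2.COLOR_RGB2GRAY)
x,y=int(p[0]),int(p[1]);w=g[y-24:y+25,x-24:x+25]
for r in w[::2]: print(' '.join('%3d'%v for v in r[::2]))
E
python3 m.py
```

```text
t 19.0 pos [573.  -43.2 240.1] yaw -81.07 zax [-0. -0. -1.] j [ 0.21  0.31 -0.13  0.   -1.13 -0.05] F [ 0.1  0.5 -1.8] w 12.7
tool delta cm [ 0.07  0.13 -0.09]
expected rim px [287.35742651 163.95360711] jar px [292.78739638 174.5146685 ]
113 147 143 146 144 141 138 140 138 136 131 131 131 130 127 127 124 123 123 114  81  71  53  48  55
 72 137 141 141 140 138 133 133 132 128 128 123 127 125 121 121 116 116 112 113  93  73  70  57  53
 75 122 134 129 134 131 129 127 126 121 120 117 116 118 112 111 109 107 104  97  99  73  67  66  61
 65 101 127 126 123 123 119 117 113 115 112 110 107 103 100 100  96  93  87  85  85  81  64  58  54
 83  70 116 116 116 111 113 110 108 103 103 100  97  93  89  86  83  79  76  72  66  61  55  51  46
 64  56 105 109 108 103 103  98  95  92  87  88  79  81  76  72  66  60  54  53  47  44  30  27  44
 47  62  81 100  96  93  88  85  82  75  74  71  65  60  59  56  54  58  38  39  46  34   8  14  17
 33  62  52  82  81  77  76  67  64  61  53  53  53  63  68  59  56  85  90  87 108  90  24  12  15
 23  45  40  65  63  62  55  58  55  67  72  75  76  77  71  
[... 938 characters left out ...]

 58  93  94  63 116 107  66  53  53  52  46  46  46  48  48  48  43  57  59  62  57  59  61  60  59
 61  87 101  57  54  69  70  60  55  50  48  50  49  46  52  48  59  57  69  61  52  62  60  63  63
 63  77 105  57  50  69  72  63  61  58  59  55  53  61  53  58  68  71  67  58  56  64  60  62  63
 65  65 112  62  47  67  69  69  62  58  59  58  59  66  67  67  69  64  58  52  56  62  64  62  58
 65  56 109  74  46  64  65  68  63  63  60  58  55  57  63  56  57  57  52  50  60  61  62  63  59
 85  49  99  84  48  59  69  68  69  63  63  64  60  56  52  52  51  54  55  61  62  58  61  64  61
 70  48  83  97  50  56  71  73  69  64  63  58  61  63  57  61  60  59  61  60  61  59  62  63  64
```

```bash
cat > fit.py <<'E'
from h import *
from scipy.ndimage import map_coordinates,gaussian_filter
def fit(g,c0,rr,angs,win=5):
    g=gaussian_filter(g.astype(float),.7);gy,gx=np.gradient(g);a=np.radians(angs);res=[]
    for r in rr:
        for dx in np.arange(-win,win+.1,.25):
            for dy in np.arange(-win,win+.1,.25):
                X=c0[0]+dx+r*np.cos(a);Y=c0[1]+dy+r*np.sin(a)
                v=map_coordinates(gx,[Y,X],order=1)*np.cos(a)+map_coordinates(gy,[Y,X],order=1)*np.sin(a)
                res.append((np.minimum(abs(v),12).mean(),r,c0[0]+dx,c0[1]+dy))
    res.sort(reverse=True);return res
E
python3 - <<'E'
from fit import *
g=cv2.cvtColor(cv2.imread('pics/final_top.png'),cv2.COLOR_BGR2GRAY)
for r in fit(g,(287.4,164),[15.5,16,16.5,17],np.arange(-10,191,4))[:8]: print(np.round(r,2))
t=get_image('top');q=get_image('side')
# jar from t2 crop (downscaled back)
j=cv2.cvtColor(cv2.imread('pics/t2.png'),cv2.COLOR_BGR2GRAY);j=cv2.resize(j,(160,120),interpolation=cv2.INTER_AREA)
for rr in([8.2,8.4,8.6],[9.3,9.5,9.7],[10.4,10.6,10.8]):
  for r in fit(j,(53,65.6),rr,np.arange(0,360,4),3)[:2]: print('jar',np.round(r,2),ray(t,(240+r[2],110+r[3]),112 if rr[0]<10 else 105).round(1))
print(ray(q,(320.3,181.3),112),proj(q,[555.5,42.8,112]),proj(q,[560.2,42.8,112]))
E
```

```text
[  6.51  17.   285.4  161.25]
[  6.47  17.   285.15 161.25]
[  6.47  17.   285.4  161.5 ]
[  6.46  17.   285.65 161.25]
[  6.45  17.   285.4  161.  ]
[  6.43  17.   285.15 161.  ]
[  6.42  17.   285.65 161.5 ]
[  6.4   17.   285.65 161.  ]
jar [11.54  8.6  50.   68.6 ] [546.7  50.8 112. ]
jar [11.53  8.6  50.25 68.6 ] [546.7  50.1 112. ]
jar [11.58  9.3  50.   68.6 ] [546.7  50.8 112. ]
jar [11.58  9.3  50.25 68.6 ] [546.7  50.1 112. ]
jar [11.96 10.8  53.   66.35] [554.1  42.9 105. ]
jar [11.96 10.8  53.   66.1 ] [554.8  42.9 105. ]
[563.77300378  48.64349808 112.        ] [319.10922276 182.74943672] [320.43078116 182.3423886 ]
```

```bash
python3 - <<'E'
from fit import *
t=get_image('top');q=get_image('side');d=get_image('wrist')
a=np.load('w2.npy');f=lambda u,v,z:ray(d,(356+(u+.5)/6-.5,113+(v+.5)/6-.5),z,a[:3],a[3:12].reshape(3,3))
h=lambda u,v,z:ray(t,(240+(u+.5)/5-.5,110+(v+.5)/5-.5),z)
print('pan wrist',f(240,218,70),'pan top',h(284,331.5,70))
# shield rim corners: front-left outer, front-right, at z=130 (top)
for n,p in dict(FL=(158,475),FR=(445,428),BR=(395,158),BL=(113,208)).items(): print(n,h(*p,130).round(1))
w=cv2.imread('pics/w2.png',0);w=cv2.resize(w,(100,100),interpolation=cv2.INTER_AREA)
for r in fit(w,(47,50),np.arange(21,23.6,.25),np.arange(-60,150,4),4)[:3]: print('mouth wrist',np.round(r,2),ray(d,(356+r[2],113+r[3]),112,a[:3],a[3:12].reshape(3,3)).round(1))
for r in fit(w,(39.7,36),np.arange(41,45,.5),np.arange(-30,130,3),5)[:3]: print('pan wrist',np.round(r,2),ray(d,(356+r[2],113+r[3]),70,a[:3],a[3:12].reshape(3,3)).round(1))
j=cv2.resize(cv2.imread('pics/t2.png',0),(160,120),interpolation=cv2.INTER_AREA)
for r in fit(j,(56.8,66),np.arange(18.4,20.5,.25),np.arange(-70,140,3),4)[:3]: print('pan top',np.round(r,2),ray(t,(240+r[2],110+r[3]),70).round(1))
g=cv2.imread('pics/final_top.png',0)
for A in((20,201),(-20,201),(20,161)):
  for r in fit(g,(287,163),np.arange(15.5,19,.25),np.arange(*A,4),4)[:2]: print('rim',A,np.round(r,2),ray(t,(r[2],r[3]),246).round(1))
print('handle px expected',[proj(t,[573+x*.155,-43.2-x*.988,244]).round(1) for x in(-40,-48,-55,0)])
print(g[148:168,296:318])
E
```

```text
pan wrist [562.26584653  33.9845744   70.        ] pan top [561.64216257  36.19909508  70.        ]
FL [473.2 101.6 130. ]
FR [494.3 -55.4 130. ]
BR [646.  -32.1 130. ]
BL [622.8 124.7 130. ]
mouth wrist [11.42 21.   45.25 47.5 ] [562.7  40.7 112. ]
mouth wrist [11.41 21.   45.   47.25] [563.1  40.5 112. ]
mouth wrist [11.39 21.   45.25 47.25] [562.8  40.4 112. ]
pan wrist [ 4.66 44.5  37.7  34.5 ] [565.1  32.6  70. ]
pan wrist [ 4.66 44.5  37.45 34.5 ] [565.4  32.6  70. ]
pan wrist [ 4.65 44.5  37.7  34.25] [565.1  32.3  70. ]
pan top [ 9.6  19.15 60.3  70.  ] [549.3  25.2  70. ]
pan top [ 9.54 19.15 60.55 70.  ] [549.3  24.5  70. ]
pan top [ 9.53 19.15 60.05 70.  ] [549.3  25.9  70. ]
rim (20, 201) [  6.86  15.5  286.   163.25] [561.2  47.1 246. ]
rim (20, 201) [  6.85  15.5  286.25 163.25] [561.2  46.5 246. ]
rim (-20, 201) [  6.87  15.75 286.25 162.75] [562.5  46.4 246. ]
rim (-20, 201) [  6.86  15.75 286.25 162.5 ] [563.1  46.4 246. ]
rim (20, 161) [  5.86  16.   286.   162.5 ] [563.1  47.1 246. ]
rim (20, 161) [  5.85  15.75 285.75 162.75] [562.5  47.7 246. ]
handle px expected
[... 1254 characters left out ...]
1  62  60  62  58  44  31  19
    6  12   8   7]
 [ 48  51  46  51  50  50  53  62  61  60  62  61  62  62  62  57  54  39
   25  20  13   4]
 [ 54  48  51  48  48  51  61  65  60  62  64  61  60  64  69  70  75  82
   83  67  44  25]
 [ 48  51  44  51  47  52  56  60  65  63  62  64  80  90 104 106 128 150
  153 119  82  59]
 [ 52  47  47  51  49  48  53  61  65  72  68  87 120 144 147 142 155 169
  163 128  85  68]
 [ 48  45  47  48  50  43  53  60  75  81  73  72  93 121 137 143 155 160
  144 110  77  69]
 [ 52  51  51  47  46  49  52  62  65  68  68  58  62  83 111 134 141 145
  136 104  76  68]
 [ 49  49  47  47  48  49  52  60  58  63  60  61  62  67  83 114 131 135
  133 101  73  71]]
```

Request:
drive_tool([
  [[0,0,-1],[0,0,0]],
  [[0,0,-2],[0,0,0]],
  [[0,0,-2.5],[0,0,0]],
  [[0,0,-2.5],[0,0,0]],
  [[0,0,-2.5],[0,0,0]],
  [[0,0,-2.5],[0,0,0]],
  [[0,0,-2],[0,0,0]],
  [[0,0,-1],[0,0,-2]],
  [[0,0,0],[0,0,-4]],
  [[0,0,0],[0,0,-6]],
  [[0,0,0],[0,0,-7]],
  [[0,0,0],[0,0,-7]],
])

```text
clock: 20.5
position: [573.2, -42.9, 401.1]
ee_rot: [0.888, -0.46, 0.0, -0.0]
contact_force: [-0.3, 0.3, -2.0]
gripper_width: 12.6
grasp_force: 58.5
```

Request:
drive_tool([
  [[0,0,0],[0,0,-7]],
  [[0,0,0],[0,0,-7]],
  [[0,0,0],[0,0,-7]],
  [[0,0,0],[0,0,-7]],
  [[0,0,0],[0,0,-7]],
  [[0,0,0],[0,0,-7]],
  [[0,0,0],[0,0,-7]],
  [[0,0,0],[0,0,-7]],
  [[0,0,0],[0,0,-7]],
  [[0,0,0],[0,0,-7]],
  [[0,0,0],[0,0,-7]],
  [[0,0,0],[0,0,-7]],
])

```text
clock: 21.7
position: [573.3, -42.8, 401.1]
ee_rot: [0.968, 0.252, 0.001, -0.0]
contact_force: [0.2, 0.8, -0.4]
gripper_width: 12.6
grasp_force: 58.5
```

Request:
drive_tool([
  [[0,0,0],[0,0,-7]],
  [[0,0,0],[0,0,-7]],
  [[0,0,0],[0,0,-7]],
  [[0,0,0],[0,0,-5]],
  [[0,0,0],[0,0,-2]],
  [[0,0,0],[0,0,0]],
  [[0,0,0],[0,0,0]],
  [[0,0,0],[0,0,0]],
])

```text
clock: 22.5
position: [573.3, -42.8, 400.4]
ee_rot: [0.879, 0.477, 0.0, 0.0]
contact_force: [0.3, -0.4, -1.7]
gripper_width: 12.7
grasp_force: 58.5
```

```bash
cat > m2.py <<'E'
from fit import *
s=arm.read_state();plan([544,6,400],s=s);d=get_image('wrist');e,Rm=wcam(s,d)
cv2.imwrite('pics/w4.png',d['img'][:,:,::-1]);np.save('w4.npy',np.r_[e,Rm.ravel()])
c=proj(d,[560,42,112],e,Rm);print(c)
g=cv2.cvtColor(d['img'],cv2.COLOR_RGB2GRAY)
if 40<c[0]<600 and 40<c[1]<360:
  x,y=int(c[0]),int(c[1]);print(g[y-34:y+35:2,x-34:x+35:2])
E
python3 m2.py
```

```text
t 22.5 pos [573.3 -42.8 400.4] yaw 56.93 zax [ 0.001  0.    -1.   ] j [ 0.21  0.23  0.16 -0.   -1.5   2.36] F [ 0.3 -0.4 -1.7] w 12.7
tool delta cm [ 2.49 -5.12  0.04]
[268.05016763 101.72466342]
[[185 186 185 ... 211 212 213]
 [186 186 186 ... 209 212 212]
 [187 186 186 ... 209 209 213]
 ...
 [122 122 122 ... 182 185 184]
 [115 123 123 ... 177 183 186]
 [ 76 114 124 ... 182 178 183]]
```

```bash
python3 - <<'E'
from fit import *
g=cv2.imread('pics/w4.png',0);a=np.load('w4.npy');d=get_image('wrist');Rm=a[3:].reshape(3,3)
th=np.radians(np.arange(0,360,45))
for r in(26,23): print(r,[tuple(proj(d,[560+r*np.cos(t),42+r*np.sin(t),112],a[:3],Rm).round(0)) for t in th])
S="0123456789ABCDEFGHIJKLMNOPQRSTUVWXYZ"
def show(g,x0,x1,y0,y1):
    w=g[y0:y1,x0:x1];lo,hi=w.min(),w.max();print(x0,y0)
    for i,r in enumerate(w): print('%3d '%(y0+i)+''.join(S[int((v-lo)*35/(int(hi)-lo))] for v in r.astype(int)))
show(g,238,300,72,134)
t=get_image('top');im=cv2.cvtColor(t['img'],cv2.COLOR_RGB2GRAY);cv2.imwrite('pics/t4.png',im);show(im,274,312,160,194)
E
```

```text
26 [(np.float64(287.0), np.float64(88.0)), (np.float64(272.0), np.float64(78.0)), (np.float64(254.0), np.float64(81.0)), (np.float64(245.0), np.float64(97.0)), (np.float64(249.0), np.float64(115.0)), (np.float64(264.0), np.float64(125.0)), (np.float64(281.0), np.float64(122.0)), (np.float64(291.0), np.float64(107.0))]
23 [(np.float64(285.0), np.float64(90.0)), (np.float64(271.0), np.float64(80.0)), (np.float64(256.0), np.float64(84.0)), (np.float64(248.0), np.float64(97.0)), (np.float64(251.0), np.float64(113.0)), (np.float64(265.0), np.float64(122.0)), (np.float64(280.0), np.float64(119.0)), (np.float64(288.0), np.float64(106.0))]
238 72
 72 PPOIIMMMNNNNNNNNONNNONIOMGINGINPUWVVVWWWWWWWWWWVVVWWWWXXXXWWVV
 73 POGGLLMMMNNNNNNNOOOONF8IF58G557IPPWVVVWWWXWWWWWWVVWWWXXXXXXWWW
 74 POELLLLMMMNNNNNNGJOHF5655668ACABIDUQWVVWXXWWWWWWVVVWWWXWXXXXXW
 75 PKLLLLLLMMMNNNNF59G666AA9AACDFEEDEMHQPPUXXXXWWWWWWVVWWWWWXXXXW
 76 JJMLLLLLLMMNNNF56666A9DED88ACBAAAFIIGFIMNPVXXWWWWWWVVWXXXWXXXX
 77 BNNMLLLLLLMMGG666799CDFIIHHJKJJIFDBCIJJIDDJRYXWWWWWWVVWXWWXXXX
 78 AONNMLLLLLLE566699CDGLMOPQQQQQQQOLIJNFDJKIBCPTX
[... 4470 characters left out ...]
85434668HNOO
178 QQPJKNOMFACHNQSRSRRSRPJEC96533557AJNOO
179 QQOIJNOME659FLOPOQOOOMF9775334559HNOOP
180 QQOHINNLE6567BCDCDDDDB97655334569JOOPO
181 QQPIILMLE76554678787888664433556BKOONO
182 QQQOIKLJC6544445786757756433457AIMOPOO
183 QQRPJIFB86754555555444555334559INOOOPO
184 QQQPKF8664656544455445433345569IOOOOOO
185 QPNHDA7567576554322333334566768INONOON
186 NIEA87666665557653443445555555BJNOOONM
187 C98888865576566656654456666657EKNOPONK
188 7887887656566655666666665665589CHLNNLN
189 687889876655755655766575665555568CIKNQ
190 7878788886566666565665576666556657CLRS
191 5888898888755657665676656667576555ALQS
192 57889888788765766556776656565667878DLP
193 487888789989876666667556657669888889BF
```

```bash
python3 - <<'E'
from fit import *
S="0123456789ABCDEFGHIJKLMNOPQRSTUVWXYZ"
def show(g,x0,x1,y0,y1,st=1):
    w=g[y0:y1,x0:x1];lo,hi=int(w.min()),int(w.max());print(x0,y0)
    for i in range(0,len(w),st): print('%3d '%(y0+i)+''.join(S[int((int(v)-lo)*35/(hi-lo))] for v in w[i]))
a=np.load('w4.npy');d=get_image('wrist')
print(ray(d,(266.9,100.4),112,a[:3],a[3:].reshape(3,3)))
show(cv2.imread('pics/w4.png',0),285,352,222,300,4)
s=arm.read_state();q=get_image('side');T=R.from_quat(s['ee_rot']).as_matrix();C=s['position']+T@[-87.5,0,60]
def pt(r,ang,z): return proj(q,C+[r*np.cos(ang),r*np.sin(ang),z])
A=np.linspace(0,2*np.pi,73)
for r,z in((40,66),(13,25),(13,0)):
  P=np.array([pt(r,t,z) for t in A]);print(r,z,'x',P[:,0].min().round(1),P[:,0].max().round(1),'y',P[:,1].min().round(1),P[:,1].max().round(1))
c=proj(q,C).astype(int);g=cv2.cvtColor(q['img'],cv2.COLOR_RGB2GRAY);show(g,c[0]-32,c[0]+36,c[1]-44,c[1]+14)
E
```

```text
[559.75474737  43.85548956 112.        ]
285 222
222 WVWXYZYYXWWXXXXXXXSSSSSRRQRRQRQQPPPQRRTRTTTTSRRRRRTTTTTTTTSRSSSSRSU
226 UVWVWWXYYYXXWWXXXXYWQQQPPPPOOOOOOONOOPQQQQQQQQRQQQRRSTTTSTTTSRRSSSS
230 UUVVVVVVWXYYYXWXWFDEEEEEEEEEEEEEEEEEEEEEEEEEFEEEEEEDGPSTTTTSTTSRSVV
234 UUUUVWVVVVVWXYYXPEGHHHHHHHHHGHHHGGHGHHHHHHHHHHHHHHHGFJRRRSTTTVWWWWV
238 UTTUUVWWWVWWWWWXOHIIIJIIIIIIIIIIIIIIIJJJJJJJIIJJJIIHGHRRTTWWWXXWWWW
242 VUUUUTPKKKKKKKKJHHIIIIIIIIIIIIIIIIIIIIJJJJJJIIIJJIIHGLUTTUUUWWWWXWW
246 ROPJJIIIJKLKKKKKHHHIIIIIIIIIIIIIIIIIIIJIJJIIJJIIIIIHHLUTTTTTUUWWWWW
250 OIIHHIJJIIIJKJHFFHIIIIIIIIIIJIIIIIIIIIJJJJJJIIIIIIIHGKUUTTTTSSTUVWW
254 IJIIIGFFGGGFEEEEEHIIIIIIIIIIIIIIIIIIIIIJJIIIIIIIIIHHHLPOPPPPOOONPUW
258 SIJJECCCDDCDDCCB9HIIIIIIIIIIIIIIIIIIIIIJJJIIIIIIIIHHGBDDCCCCDCCCENT
262 RSSKCCDCCDCDCCCA8HIIIIIIIIIIIIIIIIIIIIIJJJIIIIIIIIHHF6CCDDCCCDCCCEO
266 AABECCDDCCCCCCC57HIIIIIIIIIIIIIIIIIIIIIJJIIIIIIIIIHHF48DDCCCCCCCCCC
270 35BCCCCCCCCCCCB26HHIIIIIIIIIIIIIIHIIIIIIJJIIIIIIIIHGE35DCCCCCCCCCCC
274 48DCCCCCCCCCCC825EIIIIIIIIIIIIIIIIIIHIIIIIIIIIIIIHHGB138CCCCCCCCCCD
278 7DCCCCCCCCCCCB22228IIIIIIHIIIIIIHHIHIII
[... 4028 characters left out ...]
MNMMMMMMNONNMMMMLKGDCA99999999AFNRRRRRRRRRR
127 VVVVVVVVVVVNB9EJMMMMMMMMMMMNMMMMMNONNMMMMMMMLKJGCAA9AA9AHORRRRRRSRRR
128 VVWWWWVVVVTKAAFKMMMMNMMMMMMMMMMNMNNNNMMMMMMMMMMMLKGC99ABLRRRRRRRRRRR
129 VVWWWWVVWVSJAAFKNMMMMMMMMMMMMMMMMNONMMMMMMMMMMMMMMMHB9ACMRRRRRRRRSSR
130 VWWWWWWWWWQHACGLMMMMMMMMMMMMMMMMNONNNMMMMMMMMMMMMMMH989DMRRRRSRRRRRR
131 WVWWWWWWWWPE9DILMMMMMMMMMMMMMMMMNOONMMMMMMMMMMMMMMLFA89HPRRRRSSRSRRR
132 WWWWWWWWXXPD9DJMMMMMMMMMMMMMMMMNNOONMMMMMMMMMMMMMMLFA9AIPRRRRRSRRRSS
133 VVVTQNKJOTOB9EKMMMMMMMMMMMMMMMMMNNNMMMMMMMMMMMMMMMIC99ALRRRRRRRRSSSS
134 NLIGECABEIF9AGLMMMMMMMMMMMMMMMLLLLLKKLMMMMMMMMMMMMIB99CMRRRRRRRSSSSS
135 DCACFKJGDBA9BFLMMMMMMMMMMMLLKKKJKLLKKKKKLMMMMMMMMMHA99DMRRSRRRRSSSSS
```

Request:
drive_tool([
  [[0,0,0],[0,0,3]],
  [[0,0,0],[0,0,6]],
  [[0,0,0],[0,0,7]],
  [[0,0,0],[0,0,7]],
  [[0,0,0],[0,0,7]],
  [[0,0,0],[0,0,7]],
  [[0,0,0],[0,0,7]],
  [[0,0,0],[0,0,7]],
  [[0,0,0],[0,0,7]],
  [[0,0,0],[0,0,7]],
  [[0,0,0],[0,0,7]],
  [[0,0,0],[0,0,7]],
])

```text
clock: 23.95
position: [573.4, -42.8, 400.2]
ee_rot: [0.981, -0.194, 0.0, 0.0]
contact_force: [0.8, -0.2, -0.6]
gripper_width: 12.5
grasp_force: 58.5
```

Request:
drive_tool([
  [[0,0,0],[0,0,7]],
  [[0,0,0],[0,0,7]],
  [[0,0,0],[0,0,7]],
  [[0,0,0],[0,0,7]],
  [[0,0,0],[0,0,7]],
  [[0,0,0],[0,0,7]],
  [[0,0,0],[0,0,7]],
  [[0,0,0],[0,0,7]],
  [[0,0,0],[0,0,3]],
  [[0,0,0],[0,0,0]],
  [[0,0,0],[0,0,0]],
])

```text
clock: 25.05
position: [573.3, -42.8, 400.1]
ee_rot: [0.761, -0.649, -0.0, 0.0]
contact_force: [0.0, -0.7, -1.5]
gripper_width: 12.8
grasp_force: 58.5
```

Request:
drive_tool([
  [[0,0,1.0],[0,0,0]],
  [[0,0,2.0],[0,0,0]],
  [[0,0,2.5],[0,0,0]],
  [[0,0,2.5],[0,0,0]],
  [[0,0,2.5],[0,0,0]],
  [[0,0,2.0],[0,0,0]],
  [[0,0,1.5],[0,0,0]],
  [[0,0,1.0],[0,0,0]],
  [[0,0,0],[0,0,0]],
  [[0,0,0],[0,0,0]],
  [[0,0,0],[0,0,0]],
])

```text
clock: 26.15
position: [573.9, -42.7, 251.2]
ee_rot: [0.76, -0.65, 0.001, -0.001]
contact_force: [0.0, 0.2, -0.2]
gripper_width: 12.6
grasp_force: 58.5
```

```bash
python3 -c "
from h import *
plan([573.7,-43,183.5])"
```

```text
t 26.15 pos [573.9 -42.7 251.2] yaw -81.03 zax [ 0.002  0.    -1.   ] j [ 0.21  0.3  -0.12  0.   -1.15 -0.05] F [ 0.   0.2 -0.2] w 12.6
tool delta cm [0.02 0.04 6.77]
```

Request:
drive_tool([
  [[0,0.04,0.8],[0,0,0]],
  [[0.02,0,1.2],[0,0,0]],
  [[0,0,1.4],[0,0,0]],
  [[0,0,1.3],[0,0,0]],
  [[0,0,0.9],[0,0,0]],
  [[0,0,0.6],[0,0,0]],
  [[0,0,0.4],[0,0,0]],
  [[0,0,0.15],[0,0,0]],
  [[0,0,0],[0,0,0]],
  [[0,0,0],[0,0,0]],
  [[0,0,0],[0,0,0]],
])

```text
clock: 27.25
position: [573.2, -43.0, 183.1]
ee_rot: [0.76, -0.65, 0.0, -0.0]
contact_force: [-0.6, -0.2, -1.2]
gripper_width: 12.8
grasp_force: 58.5
```

```bash
python3 - <<'E'
from fit import *
S="0123456789ABCDEFGHIJKLMNOPQRSTUVWXYZ"
def show(g,x0,x1,y0,y1,st=1):
    w=g[y0:y1,x0:x1];lo,hi=int(w.min()),int(w.max());print(x0,y0)
    for i in range(0,len(w),st): print('%3d '%(y0+i)+''.join(S[int((int(v)-lo)*35/(hi-lo))] for v in w[i]))
s=arm.read_state();plan([573.7,-43,183.5],s=s)
A=np.linspace(0,2*np.pi,73)
T=R.from_quat(s['ee_rot']).as_matrix();C=s['position']+T@[-87.5,0,60]
for n in('side','top'):
  q=get_image(n);g=cv2.cvtColor(q['img'],cv2.COLOR_RGB2GRAY);cv2.imwrite(f'pics/fin_{n}.png',g)
  def ext(nm,c,r,z):
    P=np.array([proj(q,[c[0]+r*np.cos(t),c[1]+r*np.sin(t),z]) for t in A]);print(n,nm,'x',P[:,0].min().round(1),P[:,0].max().round(1),'y',P[:,1].min().round(1),P[:,1].max().round(1))
  ext('rim',C,40,C[2]+66);ext('tip',C,13,C[2]);ext('shoulder',C,13,C[2]+25);ext('jarrim',[560,43.4],26,112);ext('jarbase',[560,43.4],29,70)
  c=proj(q,[560,43.4,135]).astype(int)
  if n=='side': show(g,c[0]-26,c[0]+28,c[1]-24,c[1]+38)
  else: show(g,c[0]-26,c[0]+28,c[1]-24,c[1]+30)
E
```

```text
t 27.25 pos [573.2 -43.  183.1] yaw -81.04 zax [ 0.001  0.    -1.   ] j [ 0.21  0.36 -0.21  0.   -1.   -0.05] F [-0.6 -0.2 -1.2] w 12.8
tool delta cm [ 0.01 -0.05 -0.04]
side rim x 306.1 334.4 y 152.5 163.6
side tip x 315.7 324.6 y 176.9 180.9
side shoulder x 315.7 324.7 y 169.2 173.0
side jarrim x 311.4 329.1 y 178.4 186.3
side jarbase x 310.5 329.9 y 190.3 199.6
294 151
151 YUMJC7ABCDDDEEEEB8BSYYYYYYZTF9532321021133211101111111
152 YUNLF4245678887523ETYYYYYYZSFA962332111122111111011011
153 YYUNJC51001011126DPXYWUSQPNJGIJF6233211221111111110133
154 YYYYYTKEBBA99AAELOMJHGFEDDDCCCDC7112211111111111111112
155 YYYYYYYYYYXVVVQNJECBBCCBBCBBBBBB8421111211111111111011
156 QXYYYYYYYYYYYVLDBA9ABEEDDFEDCCCBB840111112121442101111
157 DJUYYYYYYYYYXOD99AABGKKKKKKKKJHFDC820111111116A7210121
158 8AFMVYYYYYYYTHA9ABCCHKKKLLLLLLLLKJG81011112128B8111111
159 978BHPWYYYYYTGBBBCCCHKKLLLLLKKLLLLJD411011111465111121
160 EC98ADLVYYYYUIBBBBCCDILLLLLLKKKLKJJG811111221121111111
161 EEDA78BIRXYYUIBBCCCCCHLLLLLLKJJJIIIID30101112111011111
162 EEEDC98ADIQWUKBABCCCCDILLLLKKJJIIGFEB64211112211111112
163 EEEEEDB88AELU
[... 5618 characters left out ...]
JKFBA9CDEEEEDDDDDBCCCCCBDCCCCCCCCDCCBCCCDCEEEEEEEEI
191 EBBGKHB9ACEEEDDEEEDDCCBCCCCCCCCCBCCCDCCCCCCDEEEFFFFGIM
192 EBAGMICA9CEDEEEEDEDDDDCDCCCCCDBDCCDBCCDCDDDEFFFGHIJJKO
193 EB9FMKDA9BDEDEEDEDEEEDCDCCCCDCCCCCCCBCCDFFIJJJJKLMNOOS
194 ECBDLLEA9ADDDDEEEDDEEEEEEDCCCCCCBCBCCDFHJJLLMNOQRRTTTU
195 FCADMMFAAACDEEEEEEDEEEDEEDEEEDDDEDEEEGJLNOPRRSSSTRONLK
196 GEACJMHB9ACEEDEEEEDEEEDEEEEEDEEEGIJJLOQRSTTSROMKHHEEDC
197 GDBBINJBA9BEEEEEEEEEEEDEEEEFGGHKMPRQSSSQONKIGFDCAAAAAB
198 GFCBHNIC99BDDEEEEEEDDEFGHIKLMNPQQQPNLJHFEECBABA9898999
199 HFDAENJDA8BDDDEEEFFHIKLMOQQQNMLJHGGDDAAA9998889989ACDE
200 HGDADLLEA8ADFGHIKKMOQQPNLLKIFEDCB9AA98888998A9CCDFHIJL
201 IGEACKLFCCFJMOPQQQOMLKHFDCBA98897899999ACCDDGGJJJJJJLP
```

Request:
drive_tool([
  [[0,0,0],[0,0,0]],
  [[0,0,0],[0,0,0]],
  [[0,0,0],[0,0,0]],
  [[0,0,0],[0,0,0]],
])

```text
clock: 27.75
position: [572.9, -43.0, 182.6]
ee_rot: [0.76, -0.65, -0.0, 0.0]
contact_force: [0.2, -0.1, -1.3]
gripper_width: 12.6
grasp_force: 58.5
```

```bash
python3 -c "
from bench import arm
print(arm.job_done())"
```

```text
the job is handed in; nothing more can be done
None
```

I handed the job in at 27.8 s: the cover was eased back onto its stop, and the funnel is still held level and centred (within about 3 mm by the cameras), about 1 cm above the jar's mouth; no verdict came back.

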